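# Twin pet feeder: take off both wheel nuts, one of them left-hand threaded

### The job

The twin automatic pet feeder on the worktable has its hoppers off so that its two portion wheels can be washed. Unscrew and lift off the black grip nut of each wheel and put both nuts in the shallow white plastic dish beside the feeder. The wheels turn opposite ways, so one nut has a left-hand thread, but nobody remembers which: feel gently which way each one gives, and never force a nut so that its wheel is wrung round against the gears; leave the wheels and the things standing about where they are.

Things in the scene. Friction and masses are not known exactly. Their poses are not given: they have to be found in the camera images.
- nut_a: black grip nut, loose, about 45 g, screwed on the stud of the left wheel (seen from the robot). Origin: centre of its underside, z up. Upwards: ribbed round skirt 41 mm across, 18 mm high, shoulder to 20.5 mm, then an upright grip bar 40 mm long (nut's x), 13 mm thick (nut's y), from 20 to 52 mm above the underside. Fingertips lower than 21 mm meet the shoulder.
- grip_a (a point): point on nut_a's axis, 40 mm above its underside. Coarse thread, lead 14 mm a turn, 1 mm side play. The loosening way it drags (up to 0.25 N m, more if gripped off-centre), runs slack after 1 rad, rises 2.2 mm per rad and lifts straight off 1.2 to 2.3 rad from the start. The other way it meets the thread's end in 0.1 to 0.2 rad and passes all torque on to the wheel.
- nut_b: black grip nut, loose, about 45 g, screwed on the stud of the right wheel (seen from the robot). Origin: centre of its underside, z up. Upwards: ribbed round skirt 41 mm across, 18 mm high, shoulder to 20.5 mm, then an upright grip bar 40 mm long (nut's x), 13 mm thick (nut's y), from 20 to 52 mm above the underside. Fingertips lower than 21 mm meet the shoulder.
- grip_b (a point): point on nut_b's axis, 40 mm above its underside. Coarse thread, lead 14 mm a turn, 1 mm side play. The loosening way it drags (up to 0.25 N m, more if gripped off-centre), runs slack after 1 rad, rises 2.2 mm per rad and lifts straight off 1.2 to 2.3 rad from the start. The other way it meets the thread's end in 0.1 to 0.2 rad and passes all torque on to the wheel.
- wheel_a (a joint): turn of one of the two grey six-vaned portion wheels (87 mm across, in round wells of the feeder; it may be the left or the right one), rad, 0 at the start, positive anticlockwise from above. The gears hold it and give way at about 0.6 N m; the wheels are geared together to turn contrary ways. More than 0.2 rad harms the gears.
- wheel_b (a joint): turn of the other portion wheel, likewise. Each wheel's stud is 15.5 mm high, with a spring washer that presses the nut against the thread (25 N). The thread's hand is hidden: on one wheel the nut loosens anticlockwise seen from above, on the other (left-hand thread) clockwise, and which wheel is on which side changes.
- feeder: white twin pet feeder base without its hoppers, fixed: 138 x 248 mm and 60 mm high (64 mm at the low rims round the wells), its longer side along its y; in its front (-x) two food chutes that stick out 28 mm. Origin: centre of its underside. Wheels and nuts stand on its y axis, 55 mm either side of the centre, nut undersides 62 mm above the table.
- white_dish: shallow round white plastic dish, loose, 166 mm across the rim and 28 mm high, about 110 g; its flat floor, 5 mm thick, is about 64 mm across and its sides slope up from there to the rim. Origin: centre of its underside.
- brown_bottle: brown medicine bottle with white cap, 51 mm across and 110 mm high, stands behind the dish. Origin: centre of its underside.
- blue_carton: upright blue carton, 40 x 52 x 88 mm, stands behind the dish. Origin: centre of its underside.
- tablet_cutter: tablet cutter with a green lid, 41 x 94 x 17 mm, lies along its y between feeder and table edge. Origin: centre of its underside.
Things that resemble listed ones, but are neither listed nor needed, are in the scene too. What is shaped like the nut_a but blue is not meant.

How it is judged:
At the end, for the whole second after the job is handed in: Both grip nuts lie at rest in the white dish (each nut's origin within 75 mm of the dish's centre seen from above, below 60 mm height), and the dish stands level (within 0.1 rad) (angle between white_dish's own z axis and vertical below 0.1 rad and horizontal distance between each of nut_a, nut_b and white_dish below 0.075 m and height (world z) of nut_a between 0 and 0.06 m and linear speed of each of nut_a, nut_b below 0.02 m/s and height (world z) of nut_b between 0 and 0.06 m); the robot touches nothing.
It fails at once if the portion wheels are forced round against their gears (either wheel turned by more than 0.2 rad) (value of joint any of wheel_a, wheel_b above 0.2 rad or value of joint any of wheel_a, wheel_b below -0.2 rad).
It fails at once if the brown bottle, blue carton or tablet cutter is shifted by more than 30 mm (distance of any of brown_bottle, blue_carton, tablet_cutter from where it was at the start of the episode above 0.03 m).
It fails at once if the dish is shoved by more than 40 mm (distance of white_dish from where it was at the start of the episode above 0.04 m).
It also fails if it takes over 69 s, if anything falls off the work surface, if the arm or the gripper's body presses on something with over 40 N, if the wrist force passes 120 N, or if a joint passes its speed limit or range.

### The arm

A 6-joint arm with a two-finger parallel gripper is mounted at the origin on a cart in front of the work surface, level with it; the furniture and walls round the work are solid. World frame = base frame: x ahead of the robot, y to its left, z up, the work surface at z = 0. Lengths are in m, angles in rad, forces in N, time in s.
With the tool pointing down it reaches from about 0.325 to 0.75 m from the base axis. Payload 7.6 kg.
Tool frame: the origin (TCP) lies at the very end of the fingers, on their centre line; the grasp point (between the pads) lies 19 mm behind it; z points along the fingers, y is the line along which they close (so a half turn about z gives the same grasp; the last joint's range is limited). The gripper opens to 85 mm and grips with 20 to 120 N. Pads are 22 mm wide; open, the fingers measure 114 mm over their backs; the gripper's body (76 mm by 85 mm) begins 54 mm behind the grasp point. The pads swing forward as they close: fully open they stand 13 mm farther back than shut.
Start: joints at [1.092, 0.052, 1.401, -0, 1.689, -0.07], TCP at [0.209, 0.482, 0.231] pointing down, gripper open.
Joint ranges: [-2.9, 2.9], [-0.91, 2.17], [0.12, 2.37], [-1.06, 4.2], [0.26, 2.73], [-2.93, 2.93]. Speed limits (rad/s): [2.57, 2.57, 3.01, 3.14, 3.14, 3.14].

### API

Orientations are given as a unit quaternion [w, x, y, z].
In Python, from bench import read_state, capture, hand_in gives the robot as it stands.
- The arm moves only by the shell command python3 -m jog 'ROWS'. ROWS is JSON, a list of rows, each a list of 7 numbers: the opening, from 0 (shut) to 1 (fully open), then the shift along the tool's x, y, z in mm, then the turn, a rotation vector about the tool's x, y, z in degrees. A call has exactly 10 rows; each row is the pose to reach, as a shift and turn from the pose commanded when the call began, along the tool's axes at that moment; what a row does not reach only later rows make up. A row lasts 1/10 s, in which the tool goes at most 50 mm and 8.59 degrees, less where a joint would pass 70% of its speed; a pose out of reach is approached as far as the arm can. A call with a gripper value outside its range is refused whole. The fingers move at their own pace and stop on an object; the grip force is fixed at half the most. Time passes only in rows, so rows that repeat a pose let the fingers close, or fill a call up. It gives the time, the measured TCP pose, the force, the opening and the grip force at its end, in the units of the state.
- read_state(): the state, without advancing time (a new reading comes with each control period).
- capture(name): name is "side" or "top"; returns a dict with "pixels" (384x512x3 uint8, red, green, blue), "fovy" (degrees; the focal length in pixels is half the picture's height over the tangent of half this angle, whatever the lens; pixels are square), "cx", "cy" (the principal point, pixels), "rvec" (rotation vector, rad) and "tvec" (3), from world to camera coordinates, as OpenCV has them. Camera axes: x right, y down, z forward; pixel columns grow to the right and rows downward; lengths in m; the calibration is good to about 2 mm. A picture is of the moment at which its call begins. There is no depth.
- hand_in(): hands the job in; it is judged then, once.
The state is a dict: "t": time; "qpos": joint angles; "dq": joint speeds; "joint_efforts": joint torques, N m; "position": TCP position; "orientation": TCP orientation; "wrist_force": force on the tool from outside, world axes, zero at the start; "torque": the same for the moment, N m; "width": finger opening in m; "grip_force": force on a finger pad.
Only numpy, scipy, OpenCV 4.12 (cv2) and the standard library are available. Lean on these libraries where they do the work, as an engineer would, in place of code of your own. Each camera call takes 0.05 s, during which the arm holds its last target. There are 200 camera calls.

## Working session

There is one attempt and no reset: what is moved stays moved. The work goes in short steps, Python scripts to look and compute and a shell command to move; the robot and the scene stay as the last step left them, time stands still between calls to the robot, and variables do not carry over. Pictures are saved under pics/ and viewed, at most 10 in all, crops included, and the job is handed in when it is done.

```bash
mkdir -p pics; ls; cat > h.py <<'E'
import numpy as np,cv2
from bench import read_state,capture
def cam(n,save=None):
    c=capture(n); c['R']=cv2.Rodrigues(np.array(c['rvec'],float))[0]; c['t']=np.array(c['tvec'],float)
    c['f']=c['pixels'].shape[0]/2/np.tan(np.radians(c['fovy'])/2)
    if save: cv2.imwrite('pics/'+save,c['pixels'][:,:,::-1])
    return c
def ray(c,u,v,z):
    d=c['R'].T@np.array([(u-c['cx'])/c['f'],(v-c['cy'])/c['f'],1]); o=-c['R'].T@c['t']
    return o+d*(z-o[2])/d[2]
def proj(c,p):
    q=c['R']@np.array(p)+c['t']; return q[:2]/q[2]*c['f']+[c['cx'],c['cy']]
E
python3 - <<'E'
from h import *
import pickle
for n in('top','side'):
    c=cam(n,n+'0.png'); pickle.dump(dict(c),open(n+'0.pkl','wb')); print(n,c['fovy'],-c['R'].T@c['t'],c['R'].round(2).tolist())
s=read_state();print(s)
E
```

```text
pics
top 57.57214193711718 [0.47367824 0.25741569 0.94151835] [[-0.0, -1.0, -0.02], [-0.99, 0.0, -0.1], [0.1, 0.02, -0.99]]
side 50.25800982939479 [ 0.2697515  -0.45661762  0.62629058] [[0.94, -0.34, 0.0], [-0.2, -0.54, -0.82], [0.28, 0.77, -0.58]]
{'t': 0.1, 'qpos': array([ 1.09171438e+00,  5.27970931e-02,  1.40161691e+00,  1.34254436e-07,
        1.68861781e+00, -7.03047715e-02]), 'dq': array([-0.00037558, -0.00203243, -0.00080182,  0.00089315,  0.00098128,
       -0.00029467]), 'joint_efforts': array([ 1.40379798e-03, -3.82580602e+01, -3.60986280e+01, -1.21351118e-04,
        4.74682107e-03, -2.73712351e-05]), 'position': array([0.20853702, 0.48151117, 0.23054762]), 'orientation': array([-1.95251936e-04,  2.02968452e-01,  9.79185013e-01, -6.92585120e-04]), 'wrist_force': array([ 5.82104971e-04, -5.36700479e-01, -7.31232922e-01]), 'torque': array([ 0.05963409,  0.0102147 , -0.00987117]), 'grip_force': 0.0, 'width': 0.08535151368581298}
```

View pics/top0.png

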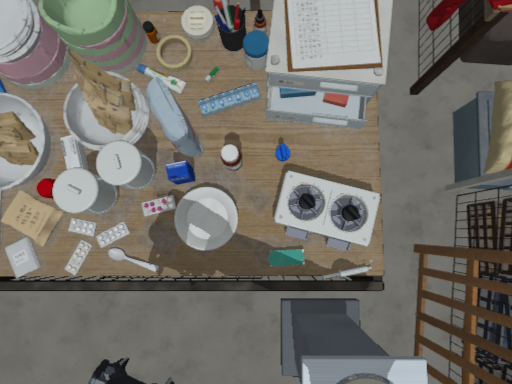

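View pics/side0.png

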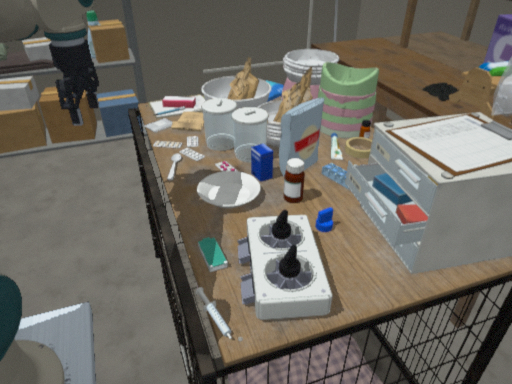

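The top view shows the feeder at about (327,208), with nuts near (305,202) and (350,212). The dish is at (207,218), the cutter at (287,257), the bottle at (231,156) and the carton at (180,172). The side view shows the grip bars at (282,225) and (292,262).

```bash
python3 - <<'E'
from h import *
import pickle
t=pickle.load(open('top0.pkl','rb'));s=pickle.load(open('side0.pkl','rb'))
a=cv2.resize(t['pixels'][165:255,265:390],None,fx=6,fy=6,interpolation=cv2.INTER_CUBIC)[:,:,::-1]
b=cv2.resize(s['pixels'][195:325,235:335],None,fx=5,fy=5,interpolation=cv2.INTER_CUBIC)[:,:,::-1]
cv2.imwrite('pics/c1.png',a); cv2.imwrite('pics/c2.png',b[:600])
g=t['pixels'].astype(int)
# dark nut blobs in top
m=((g.max(2)<62)).astype(np.uint8); m[:165]=0;m[255:]=0;m[:,:265]=0;m[:,390:]=0
n,l,st,ce=cv2.connectedComponentsWithStats(m)
for i in range(1,n):
  if st[i,4]>20: print(st[i],ce[i])
# feeder white top
m=((g.min(2)>170)).astype(np.uint8); m[:160]=0;m[260:]=0;m[:,:262]=0;m[:,392:]=0
c=max(cv2.findContours(m,0,2)[0],key=cv2.contourArea); r=cv2.minAreaRect(c); print(r,cv2.contourArea(c))
P=[ray(t,*q,.06) for q in cv2.boxPoints(r)]
print(np.round(P,3), np.mean(P,0), np.linalg.norm(P[0]-P[1]),np.linalg.norm(P[1]-P[2]))
# dish
m=((g.min(2)>125)&(g.max(2)-g.min(2)<30)).astype(np.uint8); m[:180]=0;m[260:]=0;m[:,:170]=0;m[:,245:]=0
c=max(cv2.findContours(m,0,2)[0],key=cv2.contourArea);e=cv2.fitEllipse(cv2.convexHull(c));print(e,ray(t,*e[0],.028),ray(t,e[0][0]+e[1][0]/2,e[0][1],.028))
for n,(u,v) in dict(cut=(287,257),bot=(231,150),cart=(180,170)).items(): print(n,ray(t,u,v,{'cut':.017,'bot':.11,'cart':.088}[n]).round(3))
E
```

```text
[299 193  16  16 204] [306.57352941 200.85784314]
[341 204  19  17 232] [349.85344828 212.54741379]
((327.1176452636719, 208.0294189453125), (96.77169799804688, 53.35783767700195), 14.03624439239502) 4949.5
[[ 0.499  0.23   0.06 ]
 [ 0.631  0.196  0.06 ]
 [ 0.57  -0.04   0.06 ]
 [ 0.44  -0.003  0.06 ]] [0.53516793 0.09613142 0.06      ] 0.13602979034449303 0.24372419230257253
((205.9568328857422, 217.927001953125), (61.8289680480957, 63.802757263183594), 32.02067184448242) [0.51217669 0.406555   0.028     ] [0.5118552  0.32551532 0.028     ]
cut [0.41  0.195 0.017]
bot [0.673 0.334 0.11 ]
cart [0.629 0.463 0.088]
```

View pics/c1.png

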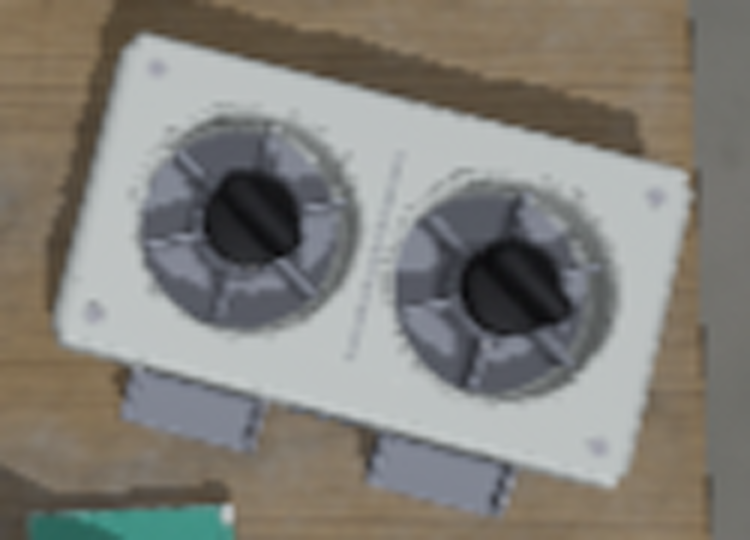

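View pics/c2.png

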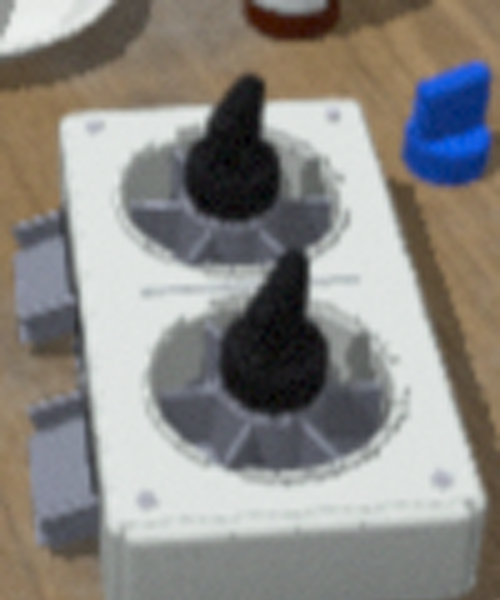

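The crops show both bars running diagonally, roughly yaw 45–54°. I need a better contrast view of the bars.

```bash
python3 - <<'E'
from h import *
import pickle
t=pickle.load(open('top0.pkl','rb'));s=pickle.load(open('side0.pkl','rb'))
def crop(c,u,v,h=14):
    x=c['pixels'][v-h:v+h,u-h:u+h].astype(float)
    x=np.clip(x/90,0,1)**.6*255
    x=cv2.resize(x.astype(np.uint8),(380,280) if 0 else (290,290),interpolation=cv2.INTER_NEAREST)[:,:,::-1].copy()
    return x
r1=np.hstack([crop(t,306,201),crop(t,350,213)]); r2=np.hstack([crop(s,281,226,18),crop(s,290,264,18)])
cv2.imwrite('pics/c3.png',np.vstack([r1,r2]))
print(proj(t,[.5489,.1494,.114]),proj(t,[.5214,.0428,.114]),proj(s,[.5489,.1494,.114]),proj(s,[.5214,.0428,.114]))
E
```

```text
[308.37478878 200.49534476] [353.87590334 211.88727689] [281.18012323 214.99193776] [290.16260074 251.56736137]
```

View pics/c3.png

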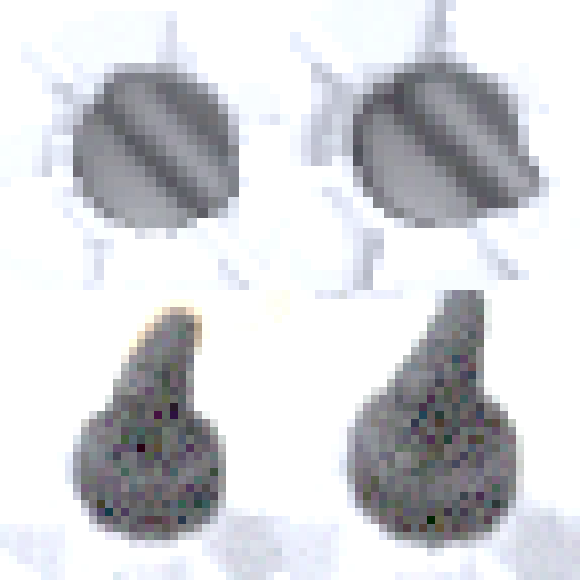

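The bars run at about 45° in the top view. Their top centres at (308.4,200.5) and (353.9,211.8) match the feeder-derived positions. I'll compute the yaw numerically and add a move helper.

```bash
cat >> h.py <<'E'
from scipy.spatial.transform import Rotation as Ro
def rot(s): return Ro.from_quat(np.roll(s['orientation'],-1))
def goal(p,yaw,s=None):
    """shift mm, turn deg in tool axes to TCP p, pointing down, tool y at yaw deg"""
    s=s or read_state(); R=rot(s); y=np.radians(yaw); ty=np.array([np.cos(y),np.sin(y),0]); z=np.array([0,0,-1.])
    T=Ro.from_matrix(np.column_stack([np.cross(ty,z),ty,z]))
    return (R.inv().apply(np.array(p)-s['position'])*1000).round(1),np.degrees((R.inv()*T).as_rotvec()).round(1)
def show():
    s=read_state();R=rot(s).as_matrix();print('t%.1f'%s['t'],'pos',s['position'].round(4),'yawY %.1f'%np.degrees(np.arctan2(R[1,1],R[0,1])),'q',s['qpos'].round(2),'F',np.round(s['wrist_force'],1),'M',np.round(s['torque'],2),'w %.4f'%s['width'],'g %.1f'%s['grip_force']);return s
E
python3 - <<'E'
from h import *
import pickle
t=pickle.load(open('top0.pkl','rb'))
g=cv2.cvtColor(t['pixels'],cv2.COLOR_RGB2GRAY).astype(np.float32)
gx=cv2.Sobel(g,cv2.CV_32F,1,0);gy=cv2.Sobel(g,cv2.CV_32F,0,1)
V,U=np.mgrid[:384,:512]
for n,(u,v),x in(('A',(307.2,201),(.5489,.1494)),('B',(352,212.3),(.5214,.0428))):
  for r in(4,5,6):
    m=(U-u)**2+(V-v)**2<r*r
    a,b,d=(gx*gx)[m].sum(),(gx*gy)[m].sum(),(gy*gy)[m].sum()
    th=.5*np.arctan2(2*b,a-d)+np.pi/2
    p=ray(t,u,v,.114);q=ray(t,u+20*np.cos(th),v+20*np.sin(th),.114)-p
    print(n,r,np.degrees(th),'yaw',np.degrees(np.arctan2(q[1],q[0]))%180)
print(goal([.5489,.1494,.17],-45),goal([.5489,.1494,.17],135))
E
```

```text
A 4 45.74736 yaw 43.409923410509464
A 5 45.886787 yaw 43.268670418469384
A 6 46.100018 yaw 43.05270388601164
B 4 46.503906 yaw 42.29032190901077
B 5 46.431515 yaw 42.36459872960671
B 6 55.241905 yaw 33.333278961891125
(array([-444.3, -169.4,   60.7]), array([-1.000e-01,  1.000e-01,  1.116e+02])) (array([-444.3, -169.4,   60.7]), array([ -0.1,  -0.1, -68.4]))
```

```bash
python3 -m jog '[[1,-44,-17,0,0,0,8],[1,-90,-34,0,0,0,16],[1,-135,-51,0,0,0,24],[1,-180,-68,0,0,0,33],[1,-225,-85,0,0,0,41],[1,-270,-102,0,0,0,50],[1,-315,-119,0,0,0,58],[1,-360,-136,10,0,0,67],[1,-405,-153,20,0,0,75],[1,-444,-169,30,0,0,84]]' && python3 - <<'E'
from h import *
show(); print(goal([.5489,.1494,.13],-47))
E
```

```text
t: 1.1
position: [0.5501, 0.1482, 0.2004]
orientation: [-0.0, 0.806, 0.592, -0.0]
wrist_force: [0.8, 0.4, -0.8]
width: 0.0855
grip_force: 0.0
t1.1 pos [0.5501 0.1482 0.2004] yawY -17.4 q [0.2  0.19 1.31 0.   1.64 0.5 ] F [ 0.8  0.4 -0.8] M [0.02 0.   0.03] w 0.0855 g 0.0
(array([ 0.8, -1.5, 70.4]), array([-0. ,  0. , 29.6]))
```

```bash
python3 -m jog '[[1,0,0,10,0,0,8],[0.8,0,-1,20,0,0,16],[0.6,1,-1,30,0,0,24],[0.6,1,-1.5,45,0,0,29.6],[0.6,1,-1.5,60,0,0,29.6],[0.6,1,-1.5,70,0,0,29.6],[0.6,1,-1.5,70,0,0,29.6],[0.6,1,-1.5,70,0,0,29.6],[0.6,1,-1.5,70,0,0,29.6],[0.6,1,-1.5,70,0,0,29.6]]' && python3 - <<'E'
from h import *
show(); print(goal([.5489,.1494,.088],-47))
c=cam('side');t=cam('top')
a=cv2.resize(c['pixels'][150:270,220:350],None,fx=4.5,fy=4.5)[:,:,::-1]
cv2.imwrite('pics/c4.png',a)
E
```

```text
t: 2.1
position: [0.5482, 0.1517, 0.1322]
orientation: [0.0, 0.929, 0.37, 0.001]
wrist_force: [-0.6, -0.0, -0.6]
width: 0.0512
grip_force: 0.0
t2.1 pos [0.5482 0.1517 0.1322] yawY -46.6 q [0.21 0.23 1.41 0.   1.51 1.02] F [-0.6 -0.  -0.6] M [-0.   -0.02  0.02] w 0.0512 g 0.0
(array([-1.1,  2.1, 44.2]), array([ 0. , -0.1,  0.4]))
```

View pics/c4.png

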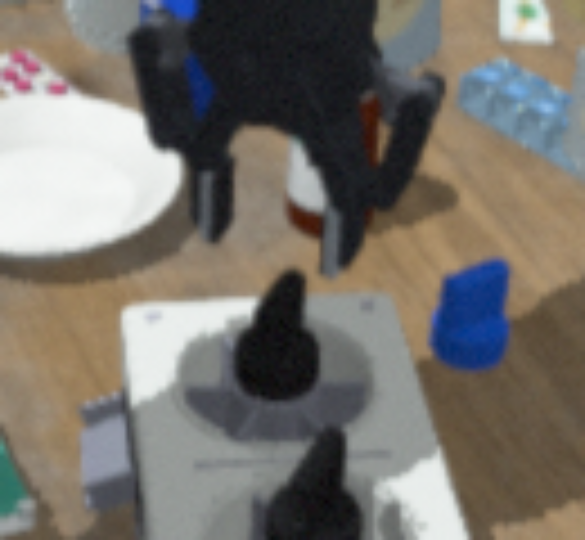

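The open fingers straddle the far nut's bar, with tips at (215,235) and (330,268) and the bar top near (285,275). The offset is small. I'll descend and close.

```bash
python3 -m jog '[[0.6,-1,1.8,10,0,0,0.4],[0.6,-1,1.8,20,0,0,0.4],[0.6,-1,1.8,30,0,0,0.4],[0.6,-1,1.8,40,0,0,0.4],[0.6,-1,1.8,44,0,0,0.4],[0.6,-1,1.8,44,0,0,0.4],[0.6,-1,1.8,44,0,0,0.4],[0.5,-1,1.8,44,0,0,0.4],[0.4,-1,1.8,44,0,0,0.4],[0.35,-1,1.8,44,0,0,0.4]]' && python3 -c "
from h import *
show(); print(goal([.5489,.1494,.088],-47))"
python3 -m jog '[[0.3,0,0,0,0,0,0],[0.25,0,0,0,0,0,0],[0.22,0,0,0,0,0,0],[0.2,0,0,0,0,0,0],[0.15,0,0,0,0,0,0],[0.1,0,0,0,0,0,0],[0.0,0,0,0,0,0,0],[0,0,0,0,0,0,0],[0,0,0,0,0,0,0],[0,0,0,0,0,0,0]]' && python3 -c "
from h import *
show()"
```

```text
t: 3.2
position: [0.5485, 0.1496, 0.0877]
orientation: [0.0, 0.93, 0.366, 0.0]
wrist_force: [-0.5, 0.0, 0.0]
width: 0.03
grip_force: 0.0
t3.2 pos [0.5485 0.1496 0.0877] yawY -47.0 q [0.2  0.26 1.46 0.   1.42 1.02] F [-0.5  0.   0. ] M [-0.06 -0.02 -0.02] w 0.0300 g 0.0
(array([ 0.2,  0.5, -0.3]), array([ 0., -0., -0.]))
t: 4.2
position: [0.5488, 0.1492, 0.0875]
orientation: [0.0, 0.931, 0.366, 0.0]
wrist_force: [3.7, -4.0, -0.6]
width: 0.0122
grip_force: 58.6
t4.2 pos [0.5488 0.1492 0.0875] yawY -47.0 q [ 0.2   0.27  1.46 -0.    1.42  1.02] F [ 3.7 -4.  -0.6] M [-0.68 -0.68 -0.06] w 0.0122 g 58.6
```

```bash
python3 -m jog '[[0,0,0.5,0,0,0,-1],[0,0,0.5,0,0,0,-2],[0,0,0.5,0,0,0,-3],[0,0,0.5,0,0,0,-4],[0,0,0.5,0,0,0,-5],[0,0,0.5,0,0,0,-6],[0,0,0.5,0,0,0,-6],[0,0,0.5,0,0,0,-6],[0,0,0.5,0,0,0,-6],[0,0,0.5,0,0,0,-6]]' >/dev/null&& python3 -c "
from h import *
show()"
python3 -m jog '[[0,0,0,0,0,0,-1],[0,0,0,0,0,0,-2],[0,0,0,0,0,0,-3],[0,0,0,0,0,0,-3],[0,0,0,0,0,0,-3],[0,0,0,0,0,0,-3],[0,0,0,0,0,0,-3],[0,0,0,0,0,0,-3],[0,0,0,0,0,0,-3],[0,0,0,0,0,0,-3]]' >/dev/null&& python3 -c "
from h import *
show()"
```

```text
t5.2 pos [0.5489 0.1491 0.0874] yawY -41.0 q [ 0.2   0.27  1.46 -0.    1.42  0.92] F [ 3.7 -4.2 -0.3] M [-0.51 -0.67 -0.16] w 0.0118 g 58.8
t6.2 pos [0.5491 0.1489 0.0874] yawY -38.0 q [ 0.2   0.27  1.45 -0.    1.42  0.86] F [ 5.7 -4.3 -0.5] M [-0.73 -0.95 -0.32] w 0.0116 g 58.7
```

```bash
python3 -m jog '[[0,0,-1,0,0,0,-1],[0,0,-1,0,0,0,-2],[0,0,-1,0,0,0,-2],[0,0,-1,0,0,0,-2],[0,0,-1,0,0,0,-2],[0,0,-1,0,0,0,-2],[0,0,-1,0,0,0,-2],[0,0,-1,0,0,0,-2],[0,0,-1,0,0,0,-2],[0,0,-1,0,0,0,-2]]' >/dev/null&& python3 -c "
from h import *
show()"
```

```text
t7.2 pos [0.5491 0.1489 0.0874] yawY -36.1 q [ 0.2   0.26  1.46 -0.    1.42  0.83] F [ 8.7 -6.4 -1.9] M [-1.09 -1.6  -0.49] w 0.0119 g 58.9
```

```bash
python3 -m jog '[[0,0,1,0,0,0,1],[0,0,2,0,0,0,3],[0,0,2.5,0,0,0,5],[0,0,2.5,0,0,0,7],[0,0,2.5,0,0,0,9],[0,0,2.5,0,0,0,11],[0,0,2.5,0,0,0,11],[0,0,2.5,0,0,0,11],[0,0,2.5,0,0,0,11],[0,0,2.5,0,0,0,11]]' >/dev/null&& python3 -c "
from h import *
show()"
python3 -m jog '[[0,0,0,0,0,0,1],[0,0,0,0,0,0,2],[0,0,0,0,0,0,3],[0,0,0,0,0,0,4],[0,0,0,0,0,0,5],[0,0,0,0,0,0,6],[0,0,0,0,0,0,6],[0,0,0,0,0,0,6],[0,0,0,0,0,0,6],[0,0,0,0,0,0,6]]' >/dev/null&& python3 -c "
from h import *
show()"
```

```text
t8.2 pos [0.5493 0.149  0.0874] yawY -47.0 q [0.2  0.27 1.45 0.   1.42 1.02] F [-4.8  2.2  5.1] M [ 0.34  0.71 -0.01] w 0.0120 g 59.8
t9.2 pos [0.5499 0.1485 0.0875] yawY -53.0 q [0.2  0.27 1.45 0.   1.42 1.12] F [-2.5  0.5  5. ] M [0.11 0.39 0.02] w 0.0119 g 59.7
```

```bash
python3 -m jog '[[0,0,0,0,0,0,1],[0,0,0,0,0,0,2],[0,0,0,0,0,0,3],[0,0,0,0,0,0,4],[0,0,0,0,0,0,5],[0,0,0,0,0,0,6],[0,0,0,0,0,0,6],[0,0,0,0,0,0,6],[0,0,0,0,0,0,6],[0,0,0,0,0,0,6]]' >/dev/null&& python3 -c "
from h import *
show()"
```

```text
t10.2 pos [0.55   0.1482 0.0876] yawY -59.0 q [ 0.2   0.27  1.45 -0.    1.42  1.23] F [-2.3 -1.1  6.3] M [-0.09  0.39  0.08] w 0.0120 g 59.8
```

Nut A resists anticlockwise and gives clockwise, so it has the left-hand thread. I'll keep turning it clockwise.

```bash
python3 -m jog '[[0,0,0,-0.4,0,0,4],[0,0,0,-0.6,0,0,9],[0,0,0,-0.8,0,0,14],[0,0,0,-1,0,0,19],[0,0,0,-1.2,0,0,24],[0,0,0,-1.4,0,0,29],[0,0,0,-1.6,0,0,34],[0,0,0,-1.8,0,0,39],[0,0,0,-2,0,0,44],[0,0,0,-2.1,0,0,46]]' >/dev/null&& python3 -c "
from h import *
show()"
python3 -m jog '[[0,0,0,-0.2,0,0,5],[0,0,0,-0.4,0,0,10],[0,0,0,-0.6,0,0,15],[0,0,0,-0.8,0,0,20],[0,0,0,-1,0,0,25],[0,0,0,-1.2,0,0,30],[0,0,0,-1.4,0,0,35],[0,0,0,-1.6,0,0,40],[0,0,0,-1.6,0,0,43],[0,0,0,-1.6,0,0,43]]' >/dev/null&& python3 -c "
from h import *
show()"
```

```text
t11.2 pos [0.5495 0.1489 0.0887] yawY -105.2 q [0.2  0.27 1.45 0.   1.42 2.03] F [-1.8  3.1  0.4] M [0.53 0.21 0.03] w 0.0120 g 59.2
t12.2 pos [0.5496 0.15   0.0901] yawY -148.1 q [0.2  0.27 1.45 0.   1.43 2.78] F [ 0.7  7.2 -1.3] M [ 1.37 -0.14  0.1 ] w 0.0121 g 58.9
```

```bash
python3 -m jog '[[0,0,0,-0.5,0,0,0],[0,0,0,-1,0,0,1],[0,0,0,-1.5,0,0,2],[0,0,0,-2,0,0,3],[0,0,0,-2.5,0,0,3],[0,0,0,-3,0,0,3],[0,0,0,-3,0,0,3],[0,0,0,-3,0,0,3],[0,0,0,-3,0,0,3],[0,0,0,-3,0,0,3]]' >/dev/null&& python3 -c "
from h import *
show()"
```

```text
t13.2 pos [0.5496 0.15   0.0925] yawY -151.0 q [0.2  0.26 1.45 0.   1.43 2.83] F [ 2.8  8.7 -4.7] M [ 1.5  -0.47  0.  ] w 0.0120 g 58.4
```

```bash
python3 -m jog '[[0,0,0,-0.5,0,0,0],[0,0,0,-1,0,0,0],[0,0,0,-1.5,0,0,0],[0,0,0,-2,0,0,0],[0,0,0,-2.5,0,0,0],[0,0,0,-3,0,0,0],[0,0,0,-3.5,0,0,0],[0,0,0,-4,0,0,0],[0,0,0,-4,0,0,0],[0,0,0,-4,0,0,0]]' >/dev/null&& python3 -c "
from h import *
show()"
```

```text
t14.2 pos [0.5499 0.1481 0.0979] yawY -151.0 q [ 0.2   0.26  1.44 -0.    1.44  2.83] F [ 0.7  0.1 -0.7] M [ 0.    0.04 -0.01] w 0.0118 g 59.3
```

Nut A is free. I'll lift it and carry it to the dish.

```bash
python3 -m jog '[[0,0,0,-15,0,0,0],[0,0,0,-30,0,0,0],[0,0,0,-45,0,0,0],[0,0,0,-62,0,0,0],[0,0,0,-62,0,0,0],[0,0,0,-62,0,0,0],[0,0,0,-62,0,0,0],[0,0,0,-62,0,0,0],[0,0,0,-62,0,0,0],[0,0,0,-62,0,0,0]]' >/dev/null&& python3 -c "
from h import *
show(); print(goal([.493,.406,.12],-90));cam('side','s5.png')"
```

```text
t15.2 pos [0.5497 0.1484 0.1596] yawY -151.0 q [0.2  0.21 1.37 0.   1.56 2.83] F [-0.1 -0.  -0.2] M [0.04 0.02 0.  ] w 0.0122 g 59.3
(array([-252.8,  -75.2,   39.6]), array([  0.,   0., -61.]))
```

View pics/s5.png

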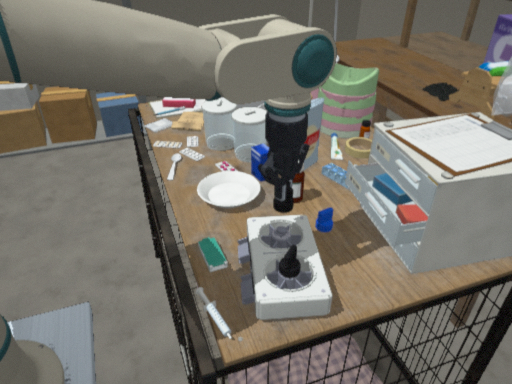

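The picture shows nut A in the gripper at (284,195), above the now empty stud. Nothing else has been disturbed. Next it goes to the dish.

```bash
python3 -m jog '[[0,-30,-9,0,0,0,-8],[0,-65,-19,0,0,0,-16],[0,-100,-30,0,0,0,-24],[0,-135,-40,0,0,0,-32],[0,-170,-51,0,0,0,-40],[0,-205,-61,0,0,0,-48],[0,-235,-70,10,0,0,-56],[0,-252.8,-75.2,25,0,0,-61],[0,-252.8,-75.2,39.6,0,0,-61],[0,-252.8,-75.2,39.6,0,0,-61]]' >/dev/null&& python3 -m jog '[[0,0,0,20,0,0,0],[0,0,0,40,0,0,0],[0,0,0,60,0,0,0],[0,0,0,75,0,0,0],[0,0,0,82,0,0,0],[0,0,0,85,0,0,0],[0,0,0,85,0,0,0],[0,0,0,85,0,0,0],[0,0,0,85,0,0,0],[0,0,0,85,0,0,0]]' >/dev/null && python3 -c "
from h import *
show()"
```

```text
t17.2 pos [0.4934 0.4062 0.0361] yawY -90.0 q [0.63 0.51 1.26 0.   1.38 2.2 ] F [ 0.5 -0.2 -0.2] M [-0.02 -0.04  0.03] w 0.0123 g 59.2
```

```bash
python3 -m jog '[[0,0,0,2,0,0,0],[0,0,0,3.5,0,0,0],[0,0,0,3.5,0,0,0],[0.1,0,0,3.5,0,0,0],[0.2,0,0,3.5,0,0,0],[0.3,0,0,3.5,0,0,0],[0.35,0,0,3.5,0,0,0],[0.4,0,0,3.5,0,0,0],[0.4,0,0,3.5,0,0,0],[0.4,0,0,3.5,0,0,0]]' >/dev/null && python3 -c "
from h import *
show()" && python3 -m jog '[[0.4,0,0,-5,0,0,0],[0.4,0,0,-20,0,0,0],[0.4,0,0,-40,0,0,0],[0.5,0,0,-65,0,0,0],[0.6,0,0,-90,0,0,0],[0.6,0,0,-115,0,0,0],[0.6,0,0,-130,0,0,0],[0.6,0,0,-130,0,0,0],[0.6,0,0,-130,0,0,0],[0.6,0,0,-130,0,0,0]]' >/dev/null && python3 -c "
from h import *
show();print(goal([.5214,.0428,.16],-47.5))"
```

```text
t18.2 pos [0.4932 0.406  0.0319] yawY -90.0 q [0.63 0.51 1.26 0.   1.37 2.2 ] F [ 0.3  0.2 -0.6] M [-0.01  0.   -0.01] w 0.0344 g 0.0
t19.2 pos [0.4926 0.4056 0.16  ] yawY -90.0 q [0.63 0.4  1.14 0.   1.61 2.2 ] F [ 0.8 -0.7 -0.2] M [ 0.02  0.02 -0.  ] w 0.0516 g 0.0
(array([ 28.9, 362.7,   0.6]), array([  0. ,   0.2, -42.5]))
```

```bash
python3 -m jog '[[0.6,2,35,0,0,0,-5],[0.6,5,75,0,0,0,-10],[0.6,8,115,0,0,0,-15],[0.6,11,155,0,0,0,-20],[0.6,15,195,0,0,0,-25],[0.6,18,240,0,0,0,-30],[0.6,22,285,0,0,0,-35],[0.6,26,325,0,0,0,-40],[0.6,29.6,363.5,0,0,0,-42.5],[0.6,29.6,363.5,0,0,0,-42.5]]' >/dev/null && python3 -m jog '[[0.6,0,0,0,0,0,0],[0.6,0,0,15,0,0,0],[0.6,0,0,30,0,0,0],[0.6,0,0,30,0,0,0],[0.6,0,0,30,0,0,0],[0.6,0,0,30,0,0,0],[0.6,0,0,30,0,0,0],[0.6,0,0,30,0,0,0],[0.6,0,0,30,0,0,0],[0.6,0,0,30,0,0,0]]' >/dev/null && python3 -c "
from h import *
show();print(goal([.5221,.042,.088],-47.5))
c=cam('side');t=cam('top')
a=cv2.resize(c['pixels'][150:330,200:350],None,fx=3.2,fy=3.2)[:,:,::-1]
b=cv2.resize(t['pixels'][170:270,150:250],None,fx=3,fy=3)[:,:,::-1]
o=np.zeros((576,800,3),np.uint8);o[:a.shape[0],:a.shape[1]]=a;o[:300,500:800]=b
cv2.imwrite('pics/c6.png',o)
"
```

```text
t21.2 pos [0.5227 0.0424 0.1321] yawY -47.5 q [0.01 0.1  1.55 0.   1.49 0.84] F [-0.6  0.2  0. ] M [-0.01 -0.03 -0.02] w 0.0512 g 0.0
(array([-0.7, -0.1, 44.1]), array([ 0., -0., -0.]))
```

View pics/c6.png

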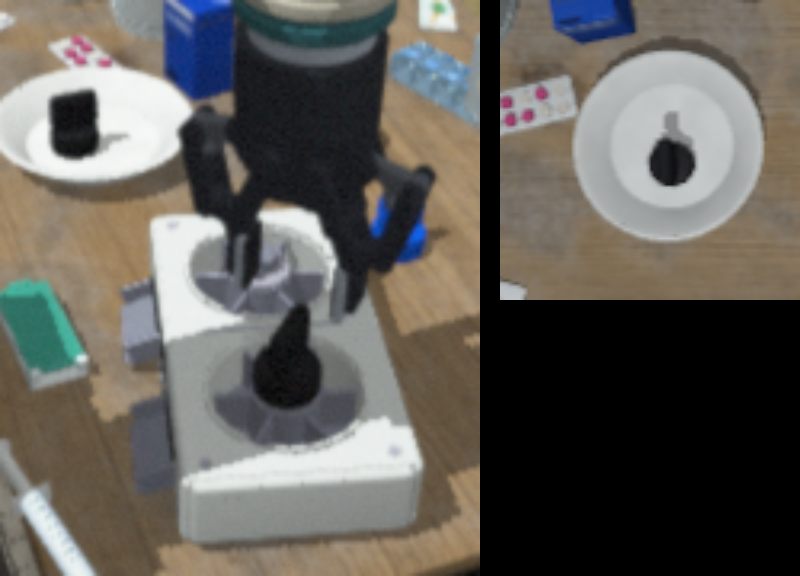

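Nut A stands upright in the dish, just in front of centre at (672,162). The fingers, tips at (242,280) and (345,312), straddle nut B's bar top at (295,310). I'll grasp nut B.

```bash
python3 -m jog '[[0.6,-0.5,0,10,0,0,0],[0.6,-0.5,0,20,0,0,0],[0.6,-0.5,0,30,0,0,0],[0.6,-0.5,0,40,0,0,0],[0.6,-0.5,0,44,0,0,0],[0.6,-0.5,0,44,0,0,0],[0.5,-0.5,0,44,0,0,0],[0.4,-0.5,0,44,0,0,0],[0.3,-0.5,0,44,0,0,0],[0.25,-0.5,0,44,0,0,0]]' >/dev/null&& python3 -m jog '[[0.22,0,0,0,0,0,0],[0.2,0,0,0,0,0,0],[0.15,0,0,0,0,0,0],[0.1,0,0,0,0,0,0],[0.0,0,0,0,0,0,0],[0,0,0,0,0,0,0],[0,0,0,0,0,0,0],[0,0,0,0,0,0,0],[0,0,0,0,0,0,0],[0,0,0,0,0,0,0]]' >/dev/null&& python3 -c "
from h import *
show()"
```

```text
t23.4 pos [0.5219 0.0426 0.088 ] yawY -47.5 q [0.01 0.14 1.59 0.   1.4  0.84] F [-4.7  2.6  4.7] M [ 0.65  0.81 -0.02] w 0.0120 g 58.7
```

```bash
python3 -m jog '[[0,0,-0.5,0,0,0,-1],[0,0,-0.5,0,0,0,-2],[0,0,-0.5,0,0,0,-3],[0,0,-0.5,0,0,0,-4],[0,0,-0.5,0,0,0,-5],[0,0,-0.5,0,0,0,-6],[0,0,-0.5,0,0,0,-7],[0,0,-0.5,0,0,0,-8],[0,0,-0.5,0,0,0,-8],[0,0,-0.5,0,0,0,-8]]' >/dev/null&& python3 -c "
from h import *
show()"
python3 -m jog '[[0,0,0,0,0,0,-1],[0,0,0,0,0,0,-2],[0,0,0,0,0,0,-3],[0,0,0,0,0,0,-4],[0,0,0,0,0,0,-5],[0,0,0,0,0,0,-6],[0,0,0,0,0,0,-6],[0,0,0,0,0,0,-6],[0,0,0,0,0,0,-6],[0,0,0,0,0,0,-6]]' >/dev/null&& python3 -c "
from h import *
show()"
```

```text
t24.4 pos [0.5223 0.0423 0.0882] yawY -39.5 q [ 0.01  0.14  1.59 -0.    1.4   0.7 ] F [ 3.  -3.   4.4] M [-0.43 -0.5  -0.01] w 0.0119 g 58.9
t25.4 pos [0.5219 0.0427 0.0883] yawY -33.5 q [0.01 0.14 1.59 0.   1.4  0.59] F [-0.  -0.5  7.1] M [-0.19 -0.13 -0.1 ] w 0.0121 g 59.3
```

Nut B gives anticlockwise, so I'll carry on that way.

```bash
python3 -m jog '[[0,0,0,-0.5,0,0,-4],[0,0,0,-0.7,0,0,-9],[0,0,0,-0.9,0,0,-14],[0,0,0,-1.1,0,0,-19],[0,0,0,-1.3,0,0,-24],[0,0,0,-1.5,0,0,-29],[0,0,0,-1.7,0,0,-34],[0,0,0,-1.9,0,0,-39],[0,0,0,-2.1,0,0,-44],[0,0,0,-2.2,0,0,-46]]' >/dev/null&& python3 -c "
from h import *
show()"
python3 -m jog '[[0,0,0,-0.2,0,0,-5],[0,0,0,-0.4,0,0,-10],[0,0,0,-0.6,0,0,-15],[0,0,0,-0.8,0,0,-20],[0,0,0,-1,0,0,-25],[0,0,0,-1.2,0,0,-30],[0,0,0,-1.4,0,0,-35],[0,0,0,-1.6,0,0,-40],[0,0,0,-1.8,0,0,-45],[0,0,0,-1.8,0,0,-45]]' >/dev/null&& python3 -c "
from h import *
show()"
python3 -m jog '[[0,0,0,-0.2,0,0,-5],[0,0,0,-0.4,0,0,-10],[0,0,0,-0.6,0,0,-15],[0,0,0,-0.8,0,0,-20],[0,0,0,-1,0,0,-25],[0,0,0,-1,0,0,-28],[0,0,0,-1.5,0,0,-28],[0,0,0,-2,0,0,-28],[0,0,0,-2.5,0,0,-28],[0,0,0,-3,0,0,-28]]' >/dev/null&& python3 -c "
from h import *
show()"
```

```text
t26.4 pos [0.5213 0.0428 0.0892] yawY 12.7 q [ 0.01  0.14  1.59  0.    1.41 -0.21] F [1.6 0.2 0.7] M [-0.06 -0.43 -0.02] w 0.0120 g 58.4
t27.4 pos [0.522  0.0429 0.0913] yawY 57.7 q [ 0.01  0.14  1.59  0.    1.41 -1.  ] F [ 5.  -0.2 -0.1] M [ 0.1  -0.92  0.03] w 0.0120 g 58.4
t28.4 pos [0.522  0.0433 0.0937] yawY 85.5 q [ 0.01  0.14  1.59  0.    1.41 -1.48] F [ 8.2  3.2 -5.4] M [ 0.42 -1.46  0.01] w 0.0120 g 58.4
```

```bash
python3 -m jog '[[0,0,0,-0.5,0,0,0],[0,0,0,-1,0,0,0],[0,0,0,-1.5,0,0,0],[0,0,0,-2,0,0,0],[0,0,0,-2.5,0,0,0],[0,0,0,-3,0,0,0],[0,0,0,-3.5,0,0,0],[0,0,0,-4,0,0,0],[0,0,0,-4.5,0,0,0],[0,0,0,-4.5,0,0,0]]' >/dev/null&& python3 -c "
from h import *
show()
t=cam('top')
g=t['pixels'];m=(g.max(2)<80).astype(np.uint8);m[:180]=0;m[260:]=0;m[:,:170]=0;m[:,245:]=0
n,l,st,ce=cv2.connectedComponentsWithStats(m)
for i in range(1,n):
  if st[i,4]>20: print(st[i],ray(t,*ce[i],.03))"
```

```text
t29.4 pos [0.5218 0.0424 0.0993] yawY 85.5 q [ 0.01  0.13  1.58  0.    1.43 -1.48] F [ 0.4  0.7 -0.1] M [-0.05  0.    0.02] w 0.0116 g 59.0
[204 183  19   6  40] [0.5982596  0.39178435 0.03      ]
[200 216  15  16 179] [0.49716081 0.40388155 0.03      ]
```

```bash
python3 -m jog '[[0,0,0,-15,0,0,0],[0,0,0,-30,0,0,0],[0,0,0,-45,0,0,0],[0,0,0,-62,0,0,0],[0,0,0,-62,0,0,0],[0,0,0,-62,0,0,0],[0,0,0,-62,0,0,0],[0,0,0,-62,0,0,0],[0,0,0,-62,0,0,0],[0,0,0,-62,0,0,0]]' >/dev/null&& python3 -c "
from h import *
show(); print(goal([.539,.405,.14],90))"
```

```text
t30.4 pos [0.5218 0.0425 0.161 ] yawY 85.5 q [ 0.01  0.08  1.51  0.    1.55 -1.48] F [-0.2 -0.8 -1.7] M [-0.02  0.    0.02] w 0.0120 g 59.0
(array([ 11.4, 362.7,  21. ]), array([ 0. , -0. , -4.5]))
```

```bash
python3 -m jog '[[0,1,35,0,0,0,-1],[0,2,75,0,0,0,-2],[0,4,115,0,0,0,-3],[0,5,155,0,0,0,-4],[0,6,195,0,0,0,-4.5],[0,7,240,0,0,0,-4.5],[0,8,285,0,0,0,-4.5],[0,10,325,0,0,0,-4.5],[0,11.4,362.7,10,0,0,-4.5],[0,11.4,362.7,21,0,0,-4.5]]' >/dev/null&& python3 -m jog '[[0,0,0,0,0,0,0],[0,0,0,20,0,0,0],[0,0,0,40,0,0,0],[0,0,0,60,0,0,0],[0,0,0,75,0,0,0],[0,0,0,85,0,0,0],[0,0,0,90,0,0,0],[0,0,0,90,0,0,0],[0,0,0,90,0,0,0],[0,0,0,90,0,0,0]]' >/dev/null && python3 -c "
from h import *
show();c=cam('side');t=cam('top')
a=cv2.resize(c['pixels'][140:230,170:290],None,fx=6,fy=6)[:,:,::-1]
cv2.imwrite('pics/c7.png',a)
"
```

```text
t32.4 pos [0.5396 0.4053 0.0516] yawY 90.0 q [ 0.59  0.58  1.11  0.    1.44 -0.98] F [-0.2 -1.3 -0.3] M [-0.01  0.02 -0.04] w 0.0117 g 59.1
```

View pics/c7.png

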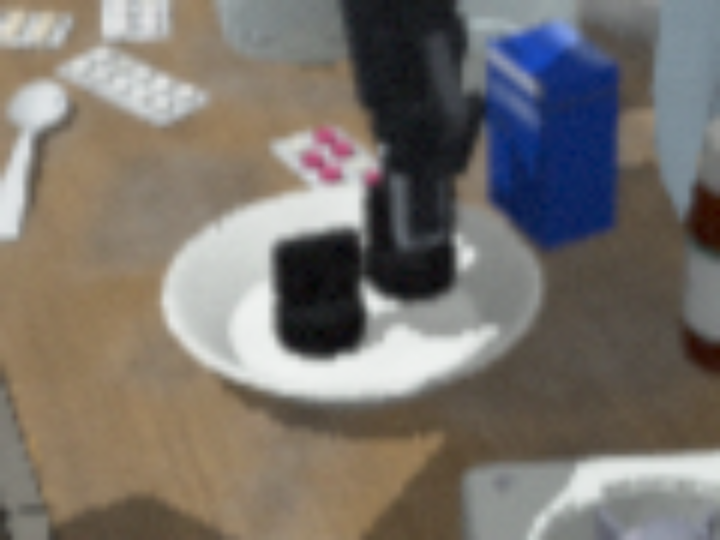

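Nut B hangs at (410,270), just above the floor beside nut A at (318,300), with a small gap. I'll lower it further.

```bash
python3 -m jog '[[0,0,0,3,0,0,0],[0,0,0,6,0,0,0],[0,0,0,8,0,0,0],[0,0,0,10,0,0,0],[0,0,0,11,0,0,0],[0,0,0,12,0,0,0],[0,0,0,13,0,0,0],[0,0,0,13,0,0,0],[0,0,0,13,0,0,0],[0,0,0,13,0,0,0]]' >/dev/null&& python3 -c "
from h import *
show()" && python3 -m jog '[[0.1,0,0,0,0,0,0],[0.2,0,0,0,0,0,0],[0.3,0,0,0,0,0,0],[0.4,0,0,0,0,0,0],[0.45,0,0,0,0,0,0],[0.45,0,0,0,0,0,0],[0.45,0,0,0,0,0,0],[0.45,0,0,-10,0,0,0],[0.45,0,0,-25,0,0,0],[0.45,0,0,-45,0,0,0]]' >/dev/null && python3 -m jog '[[0.45,0,0,-30,0,0,0],[0.45,0,0,-60,0,0,0],[0.45,0,0,-90,0,0,0],[0.45,0,-40,-110,0,0,0],[0.45,0,-90,-110,0,0,0],[0.45,0,-140,-110,0,0,0],[0.45,0,-180,-110,0,0,0],[0.45,0,-180,-110,0,0,0],[0.45,0,-180,-110,0,0,0],[0.45,0,-180,-110,0,0,0]]' >/dev/null && python3 -c "
from h import *
show();cam('side','s8.png')"
```

```text
t33.5 pos [0.5392 0.405  0.0375] yawY 90.0 q [ 0.59  0.6   1.12  0.    1.42 -0.98] F [-0.1  0.7 -0.6] M [ 0.02 -0.01 -0.06] w 0.0123 g 59.1
t35.5 pos [0.5392 0.2259 0.1934] yawY 90.0 q [ 0.33  0.23  1.28  0.    1.63 -1.24] F [ 0.1 -0.7  0.8] M [-0.02 -0.02  0.  ] w 0.0384 g 0.0
```

View pics/s8.png

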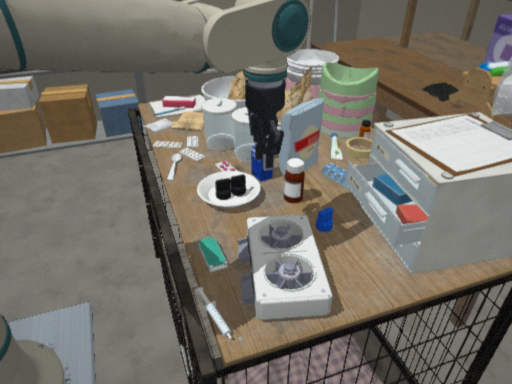

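Both nuts lie in the dish at about (222,187) and (238,184). The dish is level, the gripper is clear of everything, and nothing else has moved.

```bash
python3 -c "
from bench import hand_in
print(hand_in())"
```

```text
the job is handed in; nothing more can be done
None
```

Both grip nuts are unscrewed and lying in the white dish, and I handed the job in at about 36 s of the 69 s allowed; the left nut has the left-hand thread (it loosens clockwise), the right one loosens anticlockwise, and no verdict came back.

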